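# Hold the sampling probe home in the chamber's self-closing port

### The arm

A 7-joint arm with a two-finger parallel gripper is mounted at the origin on the work surface. World frame = base frame: x ahead of the robot, y to its left, z up, the work surface at z = 0. Lengths are in m, angles in rad, forces in N, time in s.
With the tool pointing down it reaches from about 0.425 to 0.875 m from the base axis. Payload 4.7 kg.
Tool frame: the origin (TCP) lies between the finger pads; the fingertips stand 25 mm ahead of it and the grasp point (between the pads) lies 6 mm ahead of it (env.tcp_to_tips is the distance from the TCP to the fingertips, in m); z points along the fingers, y is the direction in which the jaws open and shut (so a half turn about z gives the same grasp; the last joint's range is limited). The gripper opens to 87 mm and grips with 3 to 60 N. Pads are 19 mm wide; open, the fingers measure 117 mm over their backs; the gripper's body (75 mm by 190 mm) begins 51 mm behind the grasp point.
Start: joints at [-1.179, 0.321, -0.07, 1.45, 0.023, 1.371, -0.057], TCP at [0.24, 0.604, 0.248] pointing down, gripper open.
Joint ranges: [-2.86, 2.86], [-0.3, 2.09], [-1.38, 1.24], [0.06, 2.45], [-1.56, 4.7], [0.09, 2.05], [-2.69, 2.69]. Speed limits (rad/s): [2.57, 2.57, 3.14, 3.14, 3.14, 3.14, 3.14].

### API

Orientations are given as a unit quaternion [x, y, z, w].
In Python, from plant import env, cams, nets gives the robot as it stands. The module is installed in compiled form; this text tells all that it offers.
- The arm moves only by the tool move_arm, never from a script. Its argument "motion" is a list that holds one entry, the list of rows, each a list of 7 numbers: the shift along the tool's x, y, z in mm, then the turn, a rotation vector about the tool's x, y, z in rad, then the closure, from 0 (fully open) to 1 (shut). A call has 1 to 10 rows; each row is the pose to reach, as a shift and turn from the pose measured when the call began, along the tool's axes at that moment; what a row does not reach only later rows make up. A row lasts 1/8 s, in which the tool goes at most 62.5 mm and 10.7 degrees, less where a joint would pass 70% of its speed; a pose out of reach is approached as far as the arm can. A call with a gripper value outside its range is refused whole. The fingers move at their own pace and stop on an object; "force" is the grip in N (left out, the last holds). Time passes only in rows, so rows that repeat a pose let the fingers close. It gives the time, the measured TCP pose, the force and the opening at its end, in the units of the state.
- env.read_state(): the state, without advancing time (a new reading comes with each control period).
- cams.get_image(name): name is "scene" or "top" or "wrist"; returns the picture (400x640x3 uint8, red, green, blue); there is no depth.
- cams.get_calibration(name): a dict with "fovy" (degrees; the focal length in pixels is half the picture's height over the tangent of half this angle, whatever the lens; pixels are square), "cx", "cy" (the principal point, pixels), "R" (3x3) and "t" (3): a world point X has camera coordinates R X + t; the wrist camera has in their place "hand_eye" (4x4, takes a point from camera to tool coordinates, whose origin is the TCP and whose axes are the flange's). Camera axes: x right, y down, z forward; pixel columns grow to the right and rows downward; lengths in m; the calibration is good to about 2 mm. A picture is of the moment at which its call begins: read the wrist's pose just before it. get_calibration takes no time and is no camera call.
- env.close_job(): hands the job in, once; it reports no verdict.
Trained networks look in the newest picture that a camera, given by its name, has taken for a name from the list of things; names that differ only in an ending like _2 or _b are one class to them, and where a whole thing is asked for, a point or a joint stands for the part that bears it (a point fixed in the world has none). Each returns a list of dicts, best first, with "p" (0 to 1); they miss things now and then, are a little off and sometimes report something else, mostly with a low value. They report only what shows in the picture. A call takes as long as a camera call. They do not tell look-alikes from the thing itself.
- nets.recognise(camera, name): "centre" ([x, y, z] in m, in world coordinates, good to about 4 mm: the middle of the surface that is visible of it).
The state is a dict: "clock": time; "joint_positions": joint angles; "dq": joint speeds; "joint_torque": joint torques, N m; "tcp_pos": TCP position; "tcp_rot": TCP orientation; "force": force on the tool from outside, world axes, zero at the start; "ft_torque": the same for the moment, N m; "grip_width": finger opening in m.
Only numpy, scipy, OpenCV 4.12 (cv2) and the standard library are available. Lean on these libraries where they do the work, as an engineer would, in place of code of your own. Each camera call takes 0.05 s, during which the arm holds its last target. There are 200 camera calls.

### The job

Take the hand sampling probe out of the rack and push its steel stem down through the hole of the open sampling port on the chamber lid, against the port's sprung valve, until the probe's wide collar sits flat on the port's rim. Finish while still gripping the probe and holding it fully home: the spring pushes back, so keep it pressed firmly on the rim, but do not lean on it hard. Leave the thermometer in the rack and the things on the bench where they are.

Things in the scene. Friction and masses are not known exactly. Their poses are not given: they have to be found in the camera images.
- probe: Hand sampling probe, 0.11-0.22 kg, upright in an outer hole of the rack. From below: steel stem 10 mm diameter, 50 long, its last 5 mm tapering to 5; steel collar 34 mm diameter, 8 thick; round grey handle with thin rings, 24 mm diameter, 62 long, top 70 mm above the origin plus a 3 mm button. Origin: centre of the collar's underside, z up the handle. Fingertips may reach down to the collar.
- probe_tip (a point): Lower end of the probe's stem, on its axis, 50 mm below the probe's origin.
- port: Self-closing port: steel bush 38 mm diameter standing 25 mm above the chamber lid, the only tall one there and the only one with a hole: vertical, 13 mm, mouth countersunk at 45 degrees to 21 mm, 30 mm deep to the sprung valve disc that closes it. Origin: centre of its flat top rim, 115 mm above the bench; z up. The rim is the hard stop for the collar and should carry 2 to 40 N beyond the spring.
- valve (a joint): Travel of the brass valve disc below the hole (m): 0 closed, 0.020 with the probe's collar on the rim, 0.024 its own end. The stem meets it with the collar still 20 mm above the rim; the spring then pushes up with 4 N, growing evenly to 10 N when the collar lands. Let go, it pushes the probe up again.
- chamber: Fixed aluminium aerosol chamber: squat flanged drum, 230 mm diameter (248 over the blanked ports round its side), lid at 90 mm. Origin: centre of its underside. The port's axis lies 45 mm from the drum's axis along the chamber's own x, which may point any way. The lid also has three low blanked ports, 48 mm diameter, 10 mm high, over 75 mm from the open port.
- rack: Fixed white plastic rack, 60 x 150 x 70 mm, long side along its own y; origin at the centre of its underside. Its 10 mm top plate (upper face at 70 mm) has 14 mm holes at own y = -45, 0, +45 mm: the middle one is empty, probe and thermometer stand in the outer two, in either order, resting on the upper face.
- thermometer: Steel dial thermometer standing in the other outer hole of the rack: 6 mm stem 52 mm long, round dial head of 48 mm diameter that ends 25 mm above the rack. Origin where it rests on the rack's upper face. To be left alone.
- meter: Grey handheld meter with a small screen lying on the bench, 58 x 150 (162 with its nozzle) x 30 mm; origin at the centre of its underside. To be left alone.
- jar: Closed amber glass jar with a white cap, 56 mm diameter, 65 mm high, standing on the bench; origin at the centre of its underside. To be left alone.
- spare_cap: Spare aluminium blanking cap lying on the bench, 48 mm diameter, 14 mm high; origin at the centre of its underside. To be left alone.
Not all that is in view belongs to the job. Of the things that look like the probe, the largest one is meant.

How it is judged:
By the outcome, as a careful person would: the job done as asked, in the order asked, and still so for the second after the job is handed in, while the arm keeps its last pose, push and grip.
It also fails if it takes over 45 s, if anything falls off the work surface, if the arm or the gripper's body presses on something with over 40 N, if the wrist force passes 120 N, or if a joint passes its speed limit or range.

## Working session

There is one attempt and no reset: what is moved stays moved. The work goes in short steps, Python scripts to look and compute and a tool call to move; the robot and the scene stay as the last step left them, time stands still between calls to the robot, and variables do not carry over. Pictures are saved under pics/ and viewed, about 8 in all and at most 12, crops included, and the job is handed in when it is done.

Besides the shell and the picture viewer there is one more tool, called after "Call:" in YAML: its name, and indented under it one key for each argument. move_arm: Moves the arm, as the interface text tells. Its arguments: {"type":"object","properties":{"motion":{"type":"array","items":{"type":"array","items":{"type":"array","items":{"type":"number"}}}},"force":{"type":"number"}},"required":["motion"]}

```bash
mkdir -p pics
cat > h.py <<'E'
import numpy as np, cv2
from plant import env, cams, nets
from scipy.spatial.transform import Rotation as Ro
def snap(n,f=None,crop=None,scale=1):
    im=cams.get_image(n)
    if f:
        o=im if crop is None else im[crop[1]:crop[3],crop[0]:crop[2]]
        cv2.imwrite('pics/'+f,cv2.resize(o[:,:,::-1],None,fx=scale,fy=scale,interpolation=cv2.INTER_CUBIC))
    return im
def cam(n,st=None):
    c=cams.get_calibration(n); f=200/np.tan(np.radians(c['fovy'])/2)
    if 'R' in c: R=np.array(c['R']);t=np.array(c['t'])
    else:
        st=st or env.read_state()
        T=np.eye(4);T[:3,:3]=Ro.from_quat(st['tcp_rot']).as_matrix();T[:3,3]=st['tcp_pos']
        W=np.linalg.inv(T@np.array(c['hand_eye']));R=W[:3,:3];t=W[:3,3]
    return f,c['cx'],c['cy'],R,t
def proj(n,X,st=None):
    f,cx,cy,R,t=cam(n,st);p=R@np.array(X)+t;return np.array([cx+f*p[0]/p[2],cy+f*p[1]/p[2]])
def atz(n,u,v,z,st=None):
    f,cx,cy,R,t=cam(n,st);d=R.T@np.array([(u-cx)/f,(v-cy)/f,1]);c=-R.T@t
    return c+d*(z-c[2])/d[2]
E
python3 - <<'E'
from h import *
np.set_printoptions(precision=3,suppress=True)
a=snap('scene','scene.png');b=snap('top','top.png')
for n in ['probe','port','rack','thermometer','chamber']:
    for c in ['scene','top']:
        for d in nets.recognise(c,n): print(n,c,round(d['p'],2),np.array(d['centre']),proj(c,d['centre']).round())
s=env.read_state();print(s)
for c in ['scene','top']: print(cams.get_calibration(c))
print(cams.get_calibration('wrist'))
E
```

```text
probe scene 0.92 [0.574 0.25  0.113] [388. 221.]
probe scene 0.57 [0.504 0.421 0.028] [473. 275.]
probe scene 0.55 [0.586 0.331 0.068] [415. 263.]
probe top 0.65 [0.576 0.326 0.068] [240. 212.]
probe top 0.62 [0.558 0.239 0.133] [267. 217.]
probe top 0.44 [0.644 0.265 0.073] [263. 187.]
port scene 0.49 [ 0.53  -0.201  0.116] [249. 105.]
port top 0.7 [ 0.522 -0.204  0.109] [443. 233.]
rack scene 0.81 [0.561 0.214 0.064] [375. 223.]
rack scene 0.72 [0.573 0.252 0.111] [389. 222.]
rack top 0.84 [0.548 0.211 0.075] [281. 223.]
rack top 0.25 [ 0.525 -0.205  0.112] [444. 232.]
thermometer scene 0.83 [0.538 0.165 0.096] [365. 193.]
thermometer top 0.8 [0.531 0.159 0.099] [300. 229.]
chamber scene 0.6 [ 0.742 -0.06   0.011] [224. 215.]
chamber scene 0.56 [ 0.586 -0.146  0.092] [248. 135.]
chamber top 0.88 [ 0.562 -0.181  0.093] [432. 218.]
{'clock': 0.6, 'joint_positions': array([-1.179,  0.321, -0.07 ,  1.451,  0.023,  1.371, -0.057]), 'dq': array([ 0.002,  0.   ,  0.   , -0.001,  0.001, -0.002,  0.001]), 'joint_torque': array([ -0.001, -49.079,  -0.403, -31.261,  -0.064,   0.034,   0.   ])
[... 208 characters left out ...]
{'fovy': 46.49011892644573, 'cx': 319.48399064067496, 'cy': 199.79400405582703, 'R': array([[-0.686,  0.728,  0.013],
       [ 0.554,  0.533, -0.64 ],
       [-0.472, -0.432, -0.768]]), 't': array([ 0.342, -0.338,  1.359])}
{'fovy': 56.8163420791977, 'cx': 317.29175564724335, 'cy': 203.7990987874269, 'R': array([[ 0.008, -0.999, -0.033],
       [-0.992, -0.004, -0.123],
       [ 0.122,  0.033, -0.992]]), 't': array([0.114, 0.604, 0.987])}
{'fovy': 60.467455780343904, 'cx': 322.3914903370554, 'cy': 199.23141877699703, 'hand_eye': array([[-0.   , -0.967, -0.255,  0.07 ],
       [ 1.   , -0.001,  0.001,  0.001],
       [-0.001, -0.255,  0.967, -0.137],
       [ 0.   ,  0.   ,  0.   ,  1.   ]])}
```

View pics/scene.png

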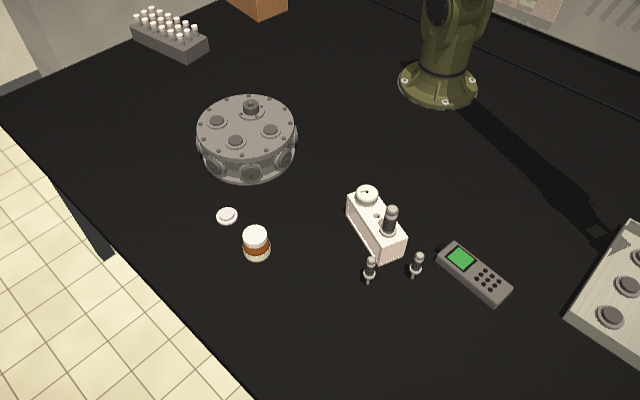

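View pics/top.png

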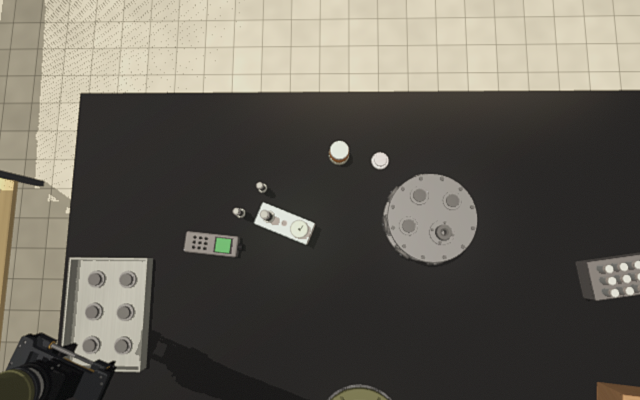

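Scene: rack at about (376,225), thermometer dial (366,195), chamber with the only tall port (251,107). Candidates for the probe in the scene picture: the large one in the rack's outer hole at (390,220), and small ones standing on the bench at (370,270) and (416,263). By the description (largest, in the rack) it is the one at (390,220). Next I move over it and check close up.

Call:
move_arm:
  motion:
    - [[-48, -24, -5, 0, 0, 0, 0.2], [-97, -48, -10, 0, 0, 0, 0.4], [-145, -71, -15, 0, 0, 0, 0.4], [-193, -95, -20, 0, 0, 0, 0.4], [-242, -119, -25, 0, 0, 0, 0.4], [-290, -143, -30, 0, 0, 0, 0.4], [-338, -167, -35, 0, 0, 0, 0.4], [-387, -190, -40, 0, 0, 0, 0.4], [-435, -214, -45, 0, 0, 0, 0.4], [-435, -214, -45, 0, 0, 0, 0.4]]

```text
clock: 1.85
tcp_pos: [0.5686, 0.2388, 0.2931]
tcp_rot: [0.192, 0.981, -0.001, 0.001]
force: [-0.4, 0.1, -0.1]
grip_width: 0.0523
```

Run:
```python
from h import *
np.set_printoptions(precision=4,suppress=True)
s=env.read_state();print(s['clock'],s['tcp_pos'],s['tcp_rot'],s['joint_positions'],s['grip_width'])
snap('wrist','w1.png')
for n in ['probe','thermometer','rack']:
    for d in nets.recognise('wrist',n): print(n,round(d['p'],2),np.array(d['centre']),proj('wrist',d['centre'],s).round())
```

```text
1.85 [0.5686 0.2388 0.2931] [ 0.1925  0.9813 -0.0009  0.0015] [-0.6364  0.2308  0.2338  1.4804 -0.0503  1.4352  0.7816] 0.052279506315799286
probe 0.77 [0.6194 0.2069 0.0175] [314. 214.]
probe 0.65 [0.5595 0.2461 0.1453] [326. 180.]
probe 0.55 [0.5918 0.3895 0.0172] [447. 138.]
thermometer 0.58 [0.5275 0.1646 0.0937] [237. 171.]
rack 0.72 [0.5443 0.2148 0.0678] [292. 163.]
```

View pics/w1.png

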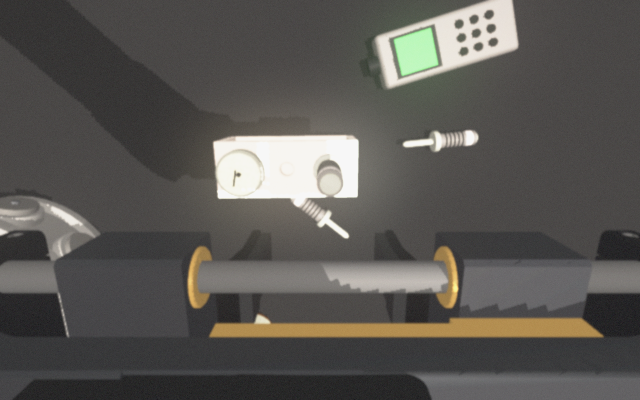

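Run:
```python
from h import *
np.set_printoptions(precision=4,suppress=True)
im=cv2.imread('pics/w1.png');c=im[120:220,200:370]
cv2.imwrite('pics/w1c.png',cv2.resize(c,None,fx=4.5,fy=4.5,interpolation=cv2.INTER_CUBIC))
s=env.read_state()
for p in [(329.5,182),(330,184)]:
  print(atz('wrist',*p,.143,s))
# top-plate corners
for p in [(220,197),(357,197),(357,137),(215,140)]: print(atz('wrist',*p,.07,s))
print(atz('top',265,213,.143), atz('scene',391.5,210,.143), atz('top',443,232,.115),atz('scene',251,104,.115))
```

```text
[0.5576 0.2565 0.143 ]
[0.5593 0.2563 0.143 ]
[0.5444 0.1364 0.07  ]
[0.5988 0.2741 0.07  ]
[0.5386 0.2961 0.07  ]
[0.4875 0.1583 0.07  ]
[0.567  0.2442 0.143 ] [0.5691 0.2498 0.143 ] [ 0.524  -0.2021  0.115 ] [ 0.5244 -0.2019  0.115 ]
```

View pics/w1c.png

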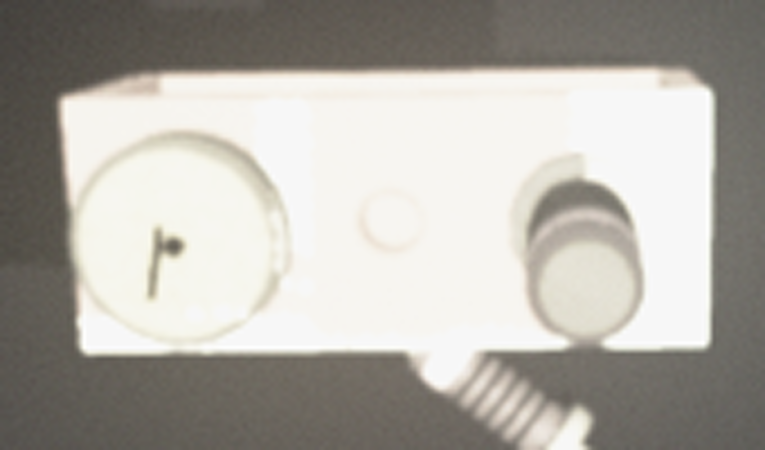

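The crop confirms it: dark-sided round handle with its top at wrist (330,183), in the rack's outer hole; the look-alikes are thin and lie on the bench. The wrist and overview estimates differ by about 10 mm, so I compare the projections in the overview pictures.

Run:
```python
from h import *
np.set_printoptions(precision=4,suppress=True)
t=[]
pts={'p':[.5587,.2568,.143],'q':[.568,.247,.143],'port':[.524,-.202,.115]}
for n,boxes in [('top',[(235,180,325,250),(398,190,488,260)]),('scene',[(340,170,430,240),(205,80,295,150)])]:
    im=cv2.imread(f'pics/{n}.png');row=[]
    for b in boxes:
        c=cv2.resize(im[b[1]:b[3],b[0]:b[2]],None,fx=4.4,fy=4.1,interpolation=cv2.INTER_CUBIC)
        c=cv2.convertScaleAbs(c,alpha=1.2)
        for k,X in pts.items():
            u,v=proj(n,X); u=(u+.5-b[0])*4.4;v=(v+.5-b[1])*4.1
            cv2.circle(c,(int(u),int(v)),3,{'p':(0,0,255),'q':(0,255,0),'port':(255,0,255)}[k],-1)
        row.append(c)
    t.append(np.hstack(row)); 
    print(n,[proj(n,X) for X in pts.values()])
cv2.imwrite('pics/cmp.png',np.vstack(t))
```

```text
top [array([259.8703, 216.2786]), array([263.878 , 212.5846]), array([442.9774, 232.007 ])]
scene [array([397.8487, 208.9204]), array([390.6704, 208.881 ]), array([251.0941, 103.8943])]
```

View pics/cmp.png

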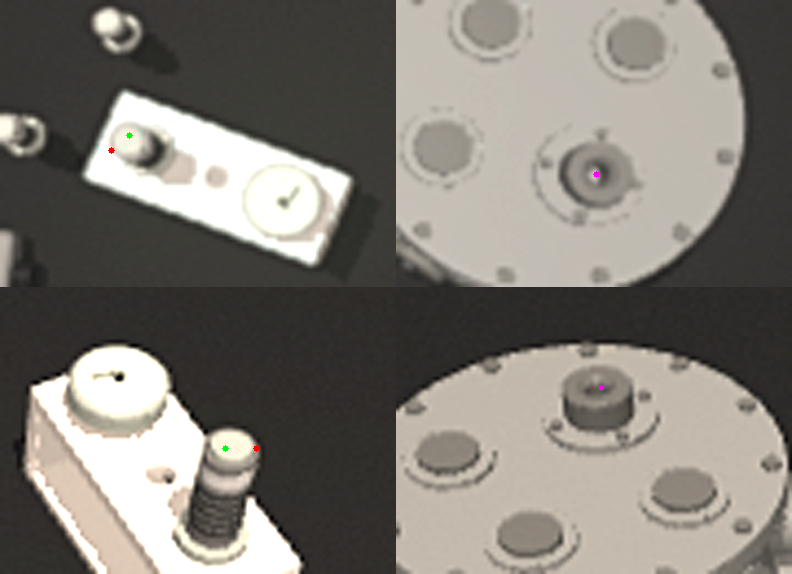

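Overview crops: the green mark (0.568,0.247) sits on the handle top in both views, the wrist-based red one is off by about 10 mm; the port mark lies in the port's hole in both. I check whether the wrist picture was taken while the arm was still settling.

Run:
```python
from h import *
np.set_printoptions(precision=4,suppress=True)
old=cv2.imread('pics/w1.png')
s=env.read_state();print(s['clock'],s['tcp_pos'],s['tcp_rot'],s['dq'])
im=snap('wrist','w2.png')[:,:,::-1]
r=cv2.matchTemplate(np.ascontiguousarray(im),old[120:210,205:370].copy(),cv2.TM_CCOEFF_NORMED);m=cv2.minMaxLoc(r);print(m[1],m[3],'vs (205,120)')
d=np.array(m[3])-[205,120]
p=np.array([330.4,182.9])+d; print(p,atz('wrist',*p,.143,s))
h=np.array([286.7,168.9])+d; print('midhole',atz('wrist',*h,.07,s))
B=lambda x,y:(x/4.4+235-.5,y/4.1+180-.5)
c=[atz('top',*B(*q),.07) for q in [(123,92),(352,180),(317,265),(85,180)]]
print(np.array(c),np.mean(c,0)); e=c[0]-c[1]+c[3]-c[2]; e/=np.linalg.norm(e); print(np.mean(c,0)+.045*e, 'dir',e)
print('mid hole top',atz('top',*B(216,177),.07), 'probe',atz('top',*B(130,137),.143),'dial',atz('top',*B(283,202),.095))
c2=lambda x,y:(x/4.4+340-.5,(y-287)/4.1+170-.5)
print('scene probe',atz('scene',*c2(232,446),.143),'midhole',atz('scene',*c2(161,476),.07),'dial',atz('scene',*c2(119,377),.095))
f,cx,cy,R,t=cam('wrist',s);print('campos',-R.T@t,R[2])
```

```text
2.05 [0.5642 0.2465 0.2924] [ 0.1866  0.9824  0.0004 -0.0005] [-0.0107 -0.0025 -0.0062  0.0035  0.0038  0.0002  0.0034]
0.9841379523277283 (199, 127) vs (205,120)
[324.4 189.9] [0.5624 0.25   0.143 ]
midhole [0.5472 0.2066 0.07  ]
[[0.6041 0.2647 0.07  ]
 [0.5468 0.1234 0.07  ]
 [0.4916 0.144  0.07  ]
 [0.5459 0.2865 0.07  ]] [0.5471 0.2046 0.07  ]
[0.5635 0.2465 0.07  ] dir [0.3656 0.9308 0.    ]
mid hole top [0.5483 0.2063 0.07  ] probe [0.5672 0.2466 0.143 ] dial [0.5309 0.1631 0.095 ]
scene probe [0.5648 0.2482 0.143 ] midhole [0.5498 0.2072 0.07  ] dial [0.5311 0.1633 0.095 ]
campos [0.4993 0.2726 0.4293] [ 0.2371 -0.0921 -0.9671]
```

Now settled, wrist and overview agree: probe axis at about (0.5645, 0.2485). Descending, with the jaws along the rack.

Call:
move_arm:
  motion:
    - [[0, 2, 35, 0, 0, 0, 0.4], [0, 2, 75, 0, 0, 0, 0.4], [0, 2, 115, 0, 0, 0, 0.4], [0, 2, 145, 0, 0, 0, 0.4], [0, 2, 165, 0, 0, 0, 0.4], [0, 2, 178, 0, 0, 0, 0.4], [0, 2, 185, 0, 0, 0, 0.4], [0, 2, 185, 0, 0, 0, 0.4], [0, 2, 185, 0, 0, 0, 0.4]]

```text
clock: 3.22
tcp_pos: [0.5654, 0.2489, 0.1085]
tcp_rot: [0.186, 0.982, 0.001, 0.0]
force: [0.7, 0.3, 0.6]
grip_width: 0.0523
```

Run:
```python
from h import *
np.set_printoptions(precision=4,suppress=True)
s=env.read_state();print(s['clock'],s['tcp_pos'],s['tcp_rot'],s['force'],s['ft_torque'])
a=snap('wrist');b=snap('scene')[150:250,330:490]
cv2.imwrite('pics/g1.png',np.vstack([a,cv2.resize(b,(640,400))])[::1,:,::-1][:, :].copy() if 0 else np.hstack([cv2.resize(a,(400,250)),cv2.resize(b,(400,250))])[:,:,::-1])
```

```text
3.225 [0.5654 0.2489 0.1085] [0.1864 0.9825 0.0009 0.0003] [0.7402 0.2887 0.6114] [ 0.0272  0.0351 -0.0035]
```

View pics/g1.png

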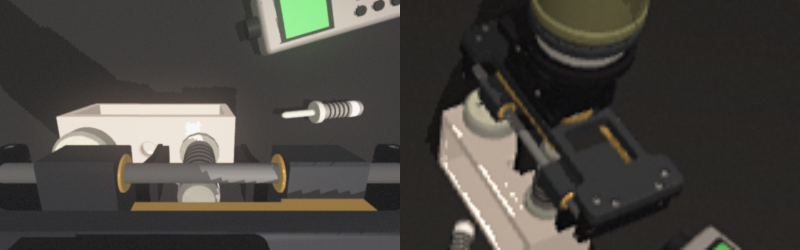

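The handle stands centred between the fingers (wrist crop, about (200,165)), tips just above the collar. Closing.

Call:
move_arm:
  motion:
    - [[0, 0, 2, 0, 0, 0, 0.7], [0, 0, 2, 0, 0, 0, 1], [0, 0, 2, 0, 0, 0, 1], [0, 0, 2, 0, 0, 0, 1], [0, 0, 2, 0, 0, 0, 1], [0, 0, 2, 0, 0, 0, 1], [0, 0, 2, 0, 0, 0, 1]]
  force: 50

```text
clock: 4.2
tcp_pos: [0.5651, 0.2485, 0.1063]
tcp_rot: [0.186, 0.982, 0.001, 0.0]
force: [-1.1, -2.3, 1.2]
grip_width: 0.0233
```

Call:
move_arm:
  motion:
    - [[0, 0, -6, 0, 0, 0, 1], [0, 0, -20, 0, 0, 0, 1], [0, 0, -42, 0, 0, 0, 1], [0, 0, -70, 0, 0, 0, 1], [0, 0, -100, 0, 0, 0, 1], [0, 0, -130, 0, 0, 0, 1], [0, 0, -155, 0, 0, 0, 1], [0, 0, -170, 0, 0, 0, 1], [0, 0, -175, 0, 0, 0, 1], [0, 0, -175, 0, 0, 0, 1]]

```text
clock: 5.45
tcp_pos: [0.5649, 0.2483, 0.2809]
tcp_rot: [0.186, 0.982, 0.0, -0.0]
force: [0.4, 0.6, -2.8]
grip_width: 0.0231
```

Run:
```python
from h import *
np.set_printoptions(precision=4,suppress=True)
s=env.read_state();print(s['clock'],s['tcp_pos'],s['tcp_rot'],s['force'],s['joint_positions'])
R=Ro.from_quat(s['tcp_rot']).as_matrix()
print(R,R.T@(np.array([.524,-.202,.281])-s['tcp_pos']))
```

```text
5.45 [0.5649 0.2483 0.2809] [ 0.1864  0.9825  0.0004 -0.0002] [ 0.3711  0.6071 -2.8009] [-0.6441  0.2362  0.2259  1.4977 -0.0539  1.4136  0.78  ]
[[-0.9305  0.3663 -0.0002]
 [ 0.3663  0.9305  0.0008]
 [ 0.0005  0.0007 -1.    ]] [-0.1269 -0.434  -0.0004]
```

Call:
move_arm:
  motion:
    - [[-6, -22, 0, 0, 0, 0, 1], [-19, -65, 0, 0, 0, 0, 1], [-35, -120, 0, 0, 0, 0, 1], [-51, -175, 0, 0, 0, 0, 1], [-67, -230, 0, 0, 0, 0, 1], [-83, -285, 0, 0, 0, 0, 1], [-99, -340, 0, 0, 0, 0, 1], [-114, -390, 0, 0, 0, 0, 1], [-123, -420, 0, 0, 0, 0, 1], [-127, -434, 0, 0, 0, 0, 1]]

```text
clock: 6.7
tcp_pos: [0.5219, -0.2055, 0.2799]
tcp_rot: [0.189, 0.982, 0.0, -0.001]
force: [1.1, 0.9, -2.7]
grip_width: 0.0229
```

Call:
move_arm:
  motion:
    - [[0, 0, 0, 0, 0, 0, 1], [0, 0, 0, 0, 0, 0, 1]]

```text
clock: 6.95
tcp_pos: [0.5219, -0.2041, 0.2795]
tcp_rot: [0.188, 0.982, 0.001, -0.001]
force: [-0.2, -0.1, -2.4]
grip_width: 0.0229
```

Run:
```python
from h import *
np.set_printoptions(precision=4,suppress=True)
s=env.read_state();print(s['clock'],s['tcp_pos'],s['tcp_rot'],s['force'],s['ft_torque'],s['grip_width'],s['dq'])
a=snap('wrist','p1.png');
cv2.imwrite('pics/p1c.png',cv2.resize(a[130:260,220:420,::-1],None,fx=4,fy=4,interpolation=cv2.INTER_CUBIC))
R=Ro.from_quat(s['tcp_rot']).as_matrix()
print('port px',proj('wrist',[.524,-.202,.115],s),'tip px',proj('wrist',s['tcp_pos']+R@[0,0,.0863],s))
for n in ['port','probe']:
    for d in nets.recognise('wrist',n): print(n,round(d['p'],2),np.array(d['centre']),proj('wrist',d['centre'],s).round())
```

```text
6.95 [ 0.5219 -0.2041  0.2795] [ 0.1881  0.9821  0.0005 -0.0013] [-0.1757 -0.1279 -2.4123] [ 0.0268 -0.0338  0.0411] 0.022898689922979436 [-0.0108 -0.0016 -0.0104 -0.0058 -0.0027 -0.0018 -0.0002]
port px [324.4158 190.7578] tip px [321.2931 215.0873]
port 0.59 [ 0.5246 -0.2054  0.1168] [321. 193.]
probe 0.85 [ 0.5155 -0.2045  0.2929] [314. 276.]
```

View pics/p1c.png

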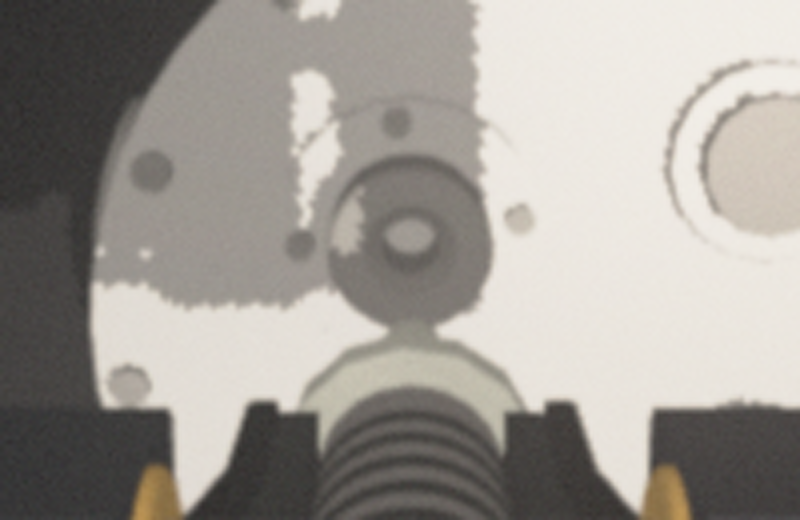

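The wrist crop shows the port rim centred at px (322.7,190) with its hole clear. The stem tip under the collar sits at col 322.7, so it is nearly aligned, with about -1 mm to go in tool x. I descend close above it and look again.

Call:
move_arm:
  motion:
    - [[-1, 0.5, 10, 0, 0, 0, 1], [-1, 0.5, 28, 0, 0, 0, 1], [-1, 0.5, 44, 0, 0, 0, 1], [-1, 0.5, 55, 0, 0, 0, 1], [-1, 0.5, 62, 0, 0, 0, 1], [-1, 0.5, 66, 0, 0, 0, 1], [-1, 0.5, 66, 0, 0, 0, 1], [-1, 0.5, 66, 0, 0, 0, 1]]

```text
clock: 8.1
tcp_pos: [0.5237, -0.2038, 0.2143]
tcp_rot: [0.188, 0.982, 0.0, -0.001]
force: [-1.2, 0.2, -2.4]
grip_width: 0.0234
```

Run:
```python
from h import *
np.set_printoptions(precision=4,suppress=True)
s=env.read_state();print(s['clock'],s['tcp_pos'],s['tcp_rot'],s['force'],s['ft_torque'],s['grip_width'])
a=snap('wrist','p2.png');b=snap('scene','s2.png')
A=cv2.resize(a[150:260,250:390],None,fx=4,fy=4,interpolation=cv2.INTER_CUBIC)
B=cv2.resize(b[60:170,215:285],None,fx=3,fy=4,interpolation=cv2.INTER_CUBIC)
cv2.imwrite('pics/p2c.png',np.hstack([A,B])[:,:,::-1])
R=Ro.from_quat(s['tcp_rot']).as_matrix()
tip=s['tcp_pos']+R@[0,0,.0863]
for n in ['wrist','scene']: print(n,'port px',proj(n,[.524,-.202,.115],s),'tip px',proj(n,tip,s),tip)
```

```text
8.1 [ 0.5237 -0.2038  0.2143] [ 0.1876  0.9822  0.0004 -0.0006] [-1.2263  0.2456 -2.369 ] [-0.0206  0.007  -0.0045] 0.023440104026927092
wrist port px [323.7227 209.3268] tip px [321.2932 215.0874] [ 0.5236 -0.2037  0.128 ]
scene port px [251.0941 103.8943] tip px [250.1961  99.1113] [ 0.5236 -0.2037  0.128 ]
```

View pics/p2c.png

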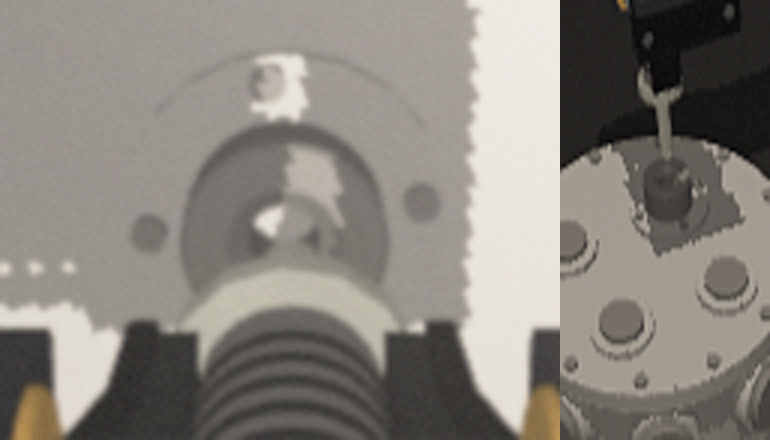

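The wrist crop shows the port centre at about (321.5,211) px and the stem at about (322.7,…): within 1–1.5 mm, well inside the countersink. I enter gently and read the lateral force.

Call:
move_arm:
  motion:
    - [[-0.5, -0.7, 5, 0, 0, 0, 1], [-0.5, -0.7, 10, 0, 0, 0, 1], [-0.5, -0.7, 14, 0, 0, 0, 1], [-0.5, -0.7, 18, 0, 0, 0, 1], [-0.5, -0.7, 22, 0, 0, 0, 1], [-0.5, -0.7, 26, 0, 0, 0, 1], [-0.5, -0.7, 28, 0, 0, 0, 1], [-0.5, -0.7, 28, 0, 0, 0, 1]]

```text
clock: 9.2
tcp_pos: [0.5238, -0.2046, 0.1861]
tcp_rot: [0.188, 0.982, 0.0, -0.001]
force: [-0.4, -0.6, -2.2]
grip_width: 0.0229
```

Run:
```python
from h import *
np.set_printoptions(precision=4,suppress=True)
s=env.read_state();R=Ro.from_quat(s['tcp_rot']).as_matrix()
print(s['clock'],s['tcp_pos'],s['force'],R.T@s['force'],R.T@s['ft_torque'],s['grip_width'])
```

```text
9.2 [ 0.5238 -0.2046  0.1861] [-0.4162 -0.5752 -2.1752] [ 0.1719 -0.6892  2.1751] [0.0169 0.02   0.0087] 0.022866495100990286
```

No contact with the stem 15 mm inside the hole. Pressing on against the valve.

Call:
move_arm:
  motion:
    - [[0, 0, 5, 0, 0, 0, 1], [0, 0, 10, 0, 0, 0, 1], [0, 0, 15, 0, 0, 0, 1], [0, 0, 19, 0, 0, 0, 1], [0, 0, 23, 0, 0, 0, 1], [0, 0, 27, 0, 0, 0, 1], [0, 0, 30, 0, 0, 0, 1], [0, 0, 32, 0, 0, 0, 1], [0, 0, 32, 0, 0, 0, 1]]
  force: 60

```text
clock: 10.32
tcp_pos: [0.5239, -0.2046, 0.1546]
tcp_rot: [0.188, 0.982, 0.0, -0.0]
force: [-2.2, -0.0, 6.2]
grip_width: 0.0228
```

Run:
```python
from h import *
np.set_printoptions(precision=4,suppress=True)
s=env.read_state();R=Ro.from_quat(s['tcp_rot']).as_matrix()
print(s['clock'],s['tcp_pos'],s['force'],R.T@s['force'],R.T@s['ft_torque'],s['grip_width'])
```

```text
10.325 [ 0.5239 -0.2046  0.1546] [-2.2057 -0.0232  6.1835] [ 2.048  -0.8298 -6.1821] [-0.0133  0.6164 -0.0349] 0.02275270894489639
```

Call:
move_arm:
  motion:
    - [[0.5, 0, 1, 0, 0, 0, 1], [0.5, 0, 2, 0, 0, 0, 1], [0.5, 0, 3, 0, 0, 0, 1], [0.5, 0, 3.5, 0, 0, 0, 1], [0.5, 0, 3.5, 0, 0, 0, 1]]

```text
clock: 10.95
tcp_pos: [0.5239, -0.2046, 0.1519]
tcp_rot: [0.188, 0.982, 0.001, 0.0]
force: [-3.0, 1.2, 7.5]
grip_width: 0.023
```

Call:
move_arm:
  motion:
    - [[1, 0, 0.7, 0, 0, 0, 1], [1, 0, 1.4, 0, 0, 0, 1], [1, 0, 1.4, 0, 0, 0, 1]]

```text
clock: 11.32
tcp_pos: [0.5236, -0.2046, 0.1515]
tcp_rot: [0.188, 0.982, 0.001, 0.001]
force: [-1.6, 0.5, 7.0]
grip_width: 0.0231
```

Run:
```python
from h import *
np.set_printoptions(precision=4,suppress=True)
s=env.read_state();R=Ro.from_quat(s['tcp_rot']).as_matrix()
print(s['clock'],s['tcp_pos'],s['tcp_rot'],s['force'],R.T@s['force'],R.T@s['ft_torque'],s['grip_width'])
```

```text
11.325 [ 0.5236 -0.2046  0.1515] [0.1876 0.9822 0.0005 0.0011] [-1.6209  0.517   7.0402] [ 1.6838 -0.1068 -7.0436] [ 0.0066  0.531  -0.0577] 0.023058370822043896
```

Call:
move_arm:
  motion:
    - [[0.5, 0, 1.5, 0, 0, 0, 1], [0.5, 0, 2.5, 0, 0, 0, 1], [0.5, 0, 2.5, 0, 0, 0, 1], [0.5, 0, 2.5, 0, 0, 0, 1]]

```text
clock: 11.82
tcp_pos: [0.5237, -0.2046, 0.1512]
tcp_rot: [0.188, 0.982, 0.001, 0.002]
force: [-4.3, 2.0, 14.6]
grip_width: 0.0231
```

Run:
```python
from h import *
np.set_printoptions(precision=4,suppress=True)
s=env.read_state();r=Ro.from_quat(s['tcp_rot']);R=r.as_matrix()
q=np.array([s['tcp_rot'][0],s['tcp_rot'][1],0,0]);print((r.inv()*Ro.from_quat(q)).as_rotvec())
print(s['clock'],s['tcp_pos'],s['force'],R.T@s['force'],R.T@s['ft_torque'],s['grip_width'])
b=snap('scene','s3.png');a=snap('wrist')
A=cv2.resize(a[150:260,250:390],None,fx=3,fy=4,interpolation=cv2.INTER_CUBIC)
B=cv2.resize(b[70:125,230:285],(370,440),interpolation=cv2.INTER_CUBIC)
cv2.imwrite('pics/f1.png',np.hstack([A,B])[:,:,::-1])
```

```text
[0.0025 0.0033 0.    ]
11.825 [ 0.5237 -0.2046  0.1512] [-4.3048  1.9634 14.6477] [  4.6766   0.2742 -14.6627] [0.1261 1.4465 0.0377] 0.02311318340818384
```

View pics/f1.png

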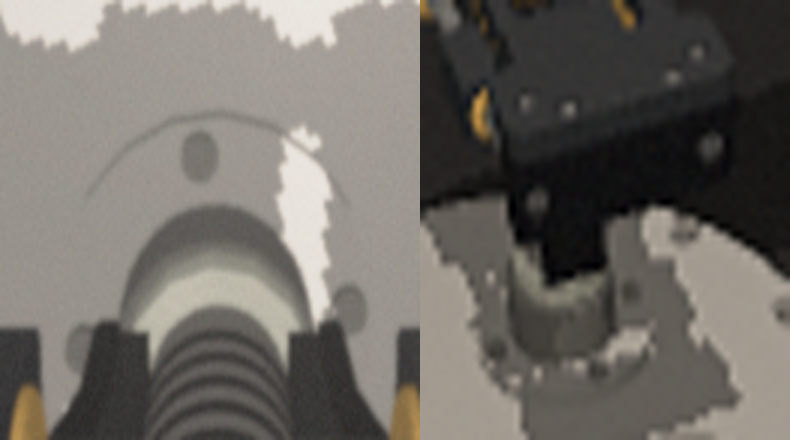

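The collar sits on the rim, but force and moment point to a slight tilt of about 0.25°, with the +x edge bearing first. I correct the tilt while pressing a little more.

Call:
move_arm:
  motion:
    - [[0.5, 0, 2.5, 0.003, 0.004, 0, 1], [0.5, 0, 3, 0.003, 0.008, 0, 1], [0.5, 0, 3.5, 0.003, 0.008, 0, 1], [0.5, 0, 3.5, 0.003, 0.008, 0, 1]]

```text
clock: 12.42
tcp_pos: [0.524, -0.2046, 0.1512]
tcp_rot: [0.188, 0.982, 0.001, -0.001]
force: [-7.7, 3.5, 22.1]
grip_width: 0.023
```

```bash
cat > st.py <<'E'
from h import *
np.set_printoptions(precision=4,suppress=True)
s=env.read_state();r=Ro.from_quat(s['tcp_rot']);R=r.as_matrix()
q=np.array([s['tcp_rot'][0],s['tcp_rot'][1],0,0]);print((r.inv()*Ro.from_quat(q)).as_rotvec())
print(s['clock'],s['tcp_pos'],s['force'],R.T@s['force'],R.T@s['ft_torque'],s['grip_width'],abs(s['dq']).max())
E
python3 st.py
```

```text
[ 0.0012 -0.0029  0.    ]
12.425 [ 0.524  -0.2046  0.1512] [-7.734   3.4545 22.1212] [  8.5269   0.3851 -22.0961] [ 0.0008  1.9104 -0.0216] 0.02297399508926041 0.0012730734444484962
```

Call:
move_arm:
  motion:
    - [[1, 0, 3.5, 0.001, 0.0, 0, 1], [2, 0, 3.5, 0.001, 0.0, 0, 1], [2, 0, 3.5, 0.001, 0.0, 0, 1], [2, 0, 3.5, 0.001, 0.0, 0, 1]]

```text
clock: 12.92
tcp_pos: [0.5238, -0.2046, 0.1512]
tcp_rot: [0.188, 0.982, 0.001, 0.001]
force: [-4.6, 2.1, 19.3]
grip_width: 0.0232
```

```bash
python3 st.py
```

```text
[0.0015 0.0015 0.    ]
12.925 [ 0.5238 -0.2046  0.1512] [-4.593   2.077  19.3296] [  5.006    0.2657 -19.3369] [ 0.0644  1.1781 -0.0337] 0.023205675255015844 0.0017200663534526416
```

```bash
python3 - <<'E'
from h import *
np.set_printoptions(precision=4,suppress=True)
for i in range(8): snap('wrist')
b=snap('scene','s4.png')
for n in ['thermometer','meter','jar','spare_cap']:
    for d in nets.recognise('scene',n)[:1]: print(n,round(d['p'],2),np.array(d['centre']))
E
python3 st.py
```

```text
thermometer 0.55 [0.5365 0.1664 0.0956]
meter 0.81 [0.5005 0.4198 0.026 ]
jar 0.87 [0.757  0.0749 0.0586]
spare_cap 0.58 [ 0.7444 -0.0576  0.0136]
[0.0015 0.0016 0.    ]
13.575 [ 0.5238 -0.2046  0.1512] [-3.8158  1.0776 20.4261] [  3.9124  -0.3742 -20.4328] [0.0802 1.2473 0.0095] 0.02292510313439388 0.0022566231429738477
```

View pics/s4.png

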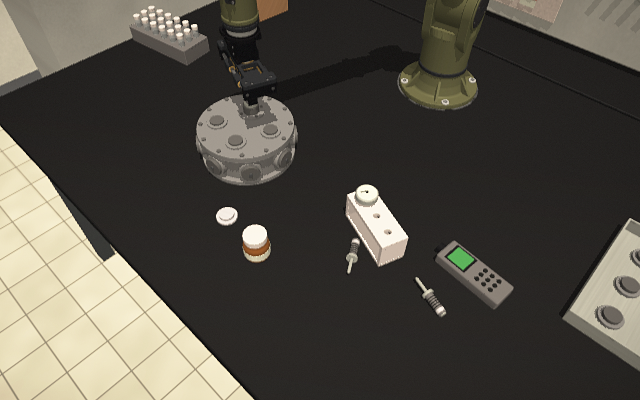

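The final picture shows the probe in the port at (251,105), with the thermometer, meter, jar and cap where they were. The force holds steady, so I hand in.

```bash
python3 -c "
from plant import env
print(env.close_job())"
```

```text
the job is handed in; nothing more can be done
None
```

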